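# Sound the heater well with the depth rod

### The arm

A 6-joint arm with a two-finger parallel gripper is mounted at the origin on the work surface. World frame = base frame: x ahead of the robot, y to its left, z up, the work surface at z = 0. Lengths are in m, angles in rad, forces in N, time in s.
With the tool pointing down it reaches from about 0.3 to 0.775 m from the base axis. Payload 14.6 kg.
Tool frame: the origin (TCP) lies midway between the tips of the shut fingers; the grasp point (between the pads) lies 19 mm behind it; z points along the fingers, y is the line along which they close (so a half turn about z gives the same grasp; the last joint's range is limited). The gripper opens to 94 mm and grips with 3 to 60 N. Pads are 16 mm wide; open, the fingers measure 119 mm over their backs; the gripper's body (75 mm by 177 mm) begins 78 mm behind the grasp point.
Start: joints at [1.188, 0.3, 1.521, -0, 1.321, -0.067], TCP at [0.171, 0.523, 0.205] pointing down, gripper open.
Joint ranges: [-3.03, 3.03], [-0.79, 2.21], [0.23, 2.52], [-1.04, 4.18], [0, 3.07], [-2.55, 2.55]. Speed limits (rad/s): [2.22, 2.22, 2.57, 3.14, 3.14, 3.14].

### API

Orientations are given as a unit quaternion [w, x, y, z].
In Python, from bench import bot gives the robot as it stands.
- The arm moves only by the shell command python3 -m inch 'ROWS' [FORCE]. ROWS is JSON, a list that holds one entry, the list of rows, each a list of 7 numbers: the opening, from 0 (shut) to 1 (fully open), then the shift along the world's x, y, z in cm, then the turn, a rotation vector about the world's x, y, z in degrees. In form: [[[claw, x, y, z, rx, ry, rz], ...]]. A call has 1 to 10 rows; each row shifts and turns the commanded pose from where the row before left it; what a row does not reach is not made up. A row lasts 1/12 s, in which the tool goes at most 41.7 mm and 7.16 degrees, less where a joint would pass 70% of its speed; a pose out of reach is approached as far as the arm can. A call with a gripper value outside its range is refused whole. The fingers move at their own pace and stop on an object; FORCE is the grip in N (left out, the last holds). Time passes only in rows, so rows that do not move let the fingers close. It gives the time, the measured TCP pose, the force, the opening and the grip force at its end, in the units of the state.
- bot.get_obs(): the state, without advancing time (a new reading comes with each control period).
- bot.get_image(name): name is "side" or "top" or "wrist"; returns the picture (384x512x3 uint8, blue, green, red); there is no depth.
- bot.calibration(name): a dict with "intrinsics" (3x3 intrinsics, pixels), "R" (3x3) and "t" (3): a world point X has camera coordinates R X + t; the wrist camera has in their place "T_tool_cam" (4x4, takes a point from camera to tool coordinates, whose origin is the TCP and whose axes are the flange's). Camera axes: x right, y down, z forward; pixel columns grow to the right and rows downward; lengths in m; the calibration is good to about 2 mm. A picture is of the moment at which its call begins: read the wrist's pose just before it. calibration takes no time and is no camera call.
- bot.finish_job(): hands the job in; it is judged then, once.
The state is a dict: "clock": time; "joint_positions": joint angles; "joint_vel": joint speeds; "tau": joint torques, N m; "tool_pos": TCP position; "tcp_rot": TCP orientation; "contact_force": force on the tool from outside, world axes, zero at the start; "moment": the same for the moment, N m; "width": finger opening in m; "grip_force": force on a finger pad.
Only numpy, scipy, OpenCV 4.12 (cv2) and the standard library are available. Lean on these libraries where they do the work, as an engineer would, in place of code of your own. Each camera call takes 0.05 s, during which the arm holds its last target. There are 200 camera calls.

### The job

Take the blue-handled depth rod out of its white stand and lower it into the well of the blue-bordered block on the heater until it bottoms out. Keep hold of it there, resting against the bottom, for two seconds, then let go and leave it in the well. Leave the red-handled rod in the stand.

Things in the scene. Friction and masses are not known exactly. Their poses are not given: they have to be found in the camera images.
- depth_rod: Depth rod, 140 mm long, about 150 g, upright in a hole of a white stand. From below: steel foot 24 mm diameter, 15 mm high; steel shaft 16 mm diameter, yellow ring at 57 to 63 mm; blue plastic handle, 26 mm diameter, from 75 to 140 mm. Origin: centre of the foot's underside; z up the rod. Its hole in the fixed stand is 30 mm wide, 28 mm deep: a lift of 30 mm or more frees it.
- blue_well (a point): Centre of the mouth of the blue-bordered block's blind well, in the block's top face 110 mm above the bench. The well is vertical, round, 44 mm in diameter, 60 mm deep, with a flat rigid bottom; with the rod on the bottom, the yellow ring is level with the block's top. z up.
- blue_block: Aluminium block with a blue border round its top face, 100 x 100 x 70 mm, fixed on the white heater. Origin: centre of its underside, 40 mm above the bench, z up. A like block with a red border stands 144 mm from it, centre to centre, and is not wanted; either may be on the left.
- red_rod: Rod of the depth rod's shape and size but with a red handle, upright in the other hole of the stand (40 mm high), 110 mm from the depth rod; it stays there. Either may be on the left. Origin: centre of the underside of its foot.
Mind the look-alikes: they are no part of the job. What is meant by the depth_rod is not black or orange, and is the larger of those in its own colour.

How it is judged:
By the outcome, as a careful person would: the job done as asked, in the order asked, and still so for the second after the job is handed in, with the robot touching nothing.
It also fails if it takes over 48 s, if anything falls off the work surface, if the arm or the gripper's body presses on something with over 40 N, if the wrist force passes 120 N, or if a joint passes its speed limit or range.

## Working session

There is one attempt and no reset: what is moved stays moved. The work goes in short steps, Python scripts to look and compute and a shell command to move; the robot and the scene stay as the last step left them, time stands still between calls to the robot, and variables do not carry over. Pictures are saved under pics/ and viewed, at most 10 in all, crops included, and the job is handed in when it is done.

```bash
mkdir -p pics; ls
python3 - <<'E'
from bench import bot
import cv2,numpy as np
o=bot.get_obs();print(o['clock'],o['tool_pos'],o['tcp_rot'],o['contact_force'],o['width'])
a=bot.get_image('top');b=bot.get_image('side')
cv2.imwrite('pics/top.png',a);cv2.imwrite('pics/side.png',b)
cv2.imwrite('pics/a.png',cv2.resize(np.vstack([a,b]),(800*512*1//1024*2,600)) if 0 else np.hstack([cv2.resize(a,(400,300)),cv2.resize(b,(400,300))]))
for n in('top','side'):
  c=bot.calibration(n);print(n,c['intrinsics'],c['R'],c['t'])
print(bot.calibration('wrist'))
E
```

```text
pics
0.0 [0.17071793 0.52254349 0.20487738] [-1.39097772e-04  1.57251570e-01  9.87558398e-01 -5.79337568e-04] [ 0.27209376 -0.22434623 -1.11099388] 0.0937593010653404
top [[360.97653334   0.         247.43497134]
 [  0.         360.97653334 189.06633214]
 [  0.           0.           1.        ]] [[ 0.02483998 -0.99957244 -0.01542427]
 [-0.99679963 -0.02359246 -0.07637997]
 [ 0.07598342  0.01727218 -0.99695947]] [-0.01345168  0.53754662  0.90932028]
side [[432.34863031   0.         264.05514054]
 [  0.         432.34863031 191.77640133]
 [  0.           0.           1.        ]] [[ 0.82381004 -0.56676737 -0.01057253]
 [-0.31051956 -0.43558699 -0.84489146]
 [ 0.47425165  0.69931304 -0.53483329]] [-0.45470555  0.2527344   0.67224155]
{'intrinsics': array([[270.27904069,   0.        , 257.19753401],
       [  0.        , 270.27904069, 188.67206365],
       [  0.        ,   0.        ,   1.        ]]), 'T_tool_cam': array([[ 8.12940260e-04, -9.65604346e-01, -2.60014587e-01,
         7.44182215e-02],
       [ 9.99999658e-01,  8.23813526e-04,  6.71580054e-05,
         1.03265674e-03],
       [ 1.49355472e-04, -2.60014553e-01,  9.65604686e-01,
        -1.79515296e-01],
       [ 0.00000000e+00,  0.00000000e+00,  0.00000000e+00,
         1.00000000e+00]])}
```

View pics/top.png

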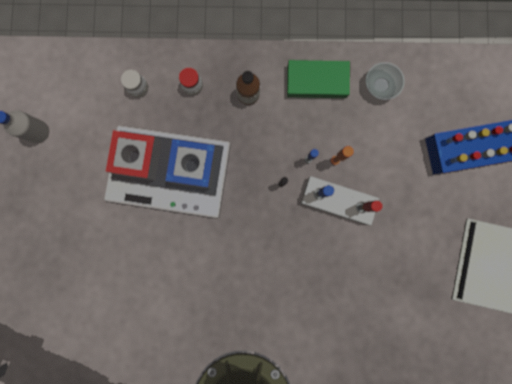

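View pics/side.png

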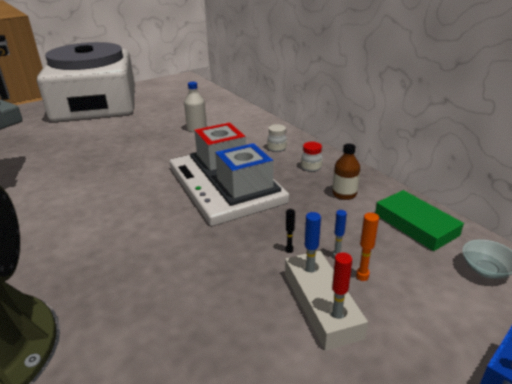

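The top view shows these candidates:
- Blue handle in the white stand at (327,191), which is the larger blue one and my choice.
- Small loose blue rod at (313,154).
- Orange rod at (344,153).
- Black rod at (283,182).
- Red rod in the stand at (374,206).

In the side view the chosen rod is at (312,232). The blue block is at (190,163) in the top view and (245,165) in the side view, to the right of the red one.

```bash
cat > h.py <<'E'
import numpy as np,cv2
from bench import bot
def ray(n,p):
    c=bot.calibration(n);R=c['R'];K=c['intrinsics']
    d=R.T@np.linalg.solve(K,[p[0],p[1],1.]);return -R.T@c['t'],d/np.linalg.norm(d)
def plane(n,p,z):
    o,d=ray(n,p);return o+d*(z-o[2])/d[2]
def meet(p,q):
    a,d=ray('top',p);b,e=ray('side',q)
    s=np.linalg.lstsq(np.c_[d,-e],b-a,rcond=None)[0]
    P,Q=a+s[0]*d,b+s[1]*e;return (P+Q)/2,np.linalg.norm(P-Q)
def blobs(im,col,amin=20):
    h=cv2.cvtColor(im,cv2.COLOR_BGR2HSV)
    if col=='blue':m=cv2.inRange(h,(105,140,50),(130,255,255))
    else:m=cv2.inRange(h,(0,150,60),(5,255,255))|cv2.inRange(h,(172,150,60),(180,255,255))
    n,l,s,c=cv2.connectedComponentsWithStats(m)
    return [(c[i].round(1),s[i]) for i in range(1,n) if s[i,4]>=amin],l
E
python3 - <<'E'
from h import *
for n in('top','side'):
  im=cv2.imread(f'pics/{n}.png')
  for col in('blue','red'):
    for c,s in blobs(im,col)[0]:print(n,col,c,s)
t=cv2.imread('pics/top.png');s=cv2.imread('pics/side.png')
cv2.imwrite('pics/crop.png',np.hstack([cv2.resize(t[130:230,260:400],(400,286)),cv2.resize(s[190:350,270:400],(352,286))]))
E
```

```text
top blue [  2.5 116.9] [  0 112   7  11  61]
top blue [471.1 147.9] [ 434  121   78   51 1993]
top blue [189.6 162.8] [166 140  48  46 732]
top blue [313.6 153. ] [311 150   7   7  35]
top blue [327.7 190.5] [323 187  10   8  67]
top red [188.4  77.2] [180  69  18  18 264]
top red [498.1 129.9] [494 127   9   7  45]
top red [130.3 154.2] [107 131  47  46 716]
top red [458.1 137.2] [454 134   9   7  43]
top red [476.2 155.1] [472 152   9   7  43]
top red [375.6 205.7] [371 202  11   9  82]
side blue [192.4  84.9] [188  82   9   7  52]
side blue [242.5 156.8] [216 144  56  27 450]
side blue [340.1 222.4] [335 210  11  26 220]
side blue [312.3 230.2] [305 212  16  38 491]
side blue [500.1 363.1] [ 481  326   31   58 1001]
side red [218.7 133.5] [195 123  50  22 344]
side red [312.  147.4] [303 142  19  12 196]
side red [341.8 272.6] [333 252  19  43 643]
```

View pics/crop.png

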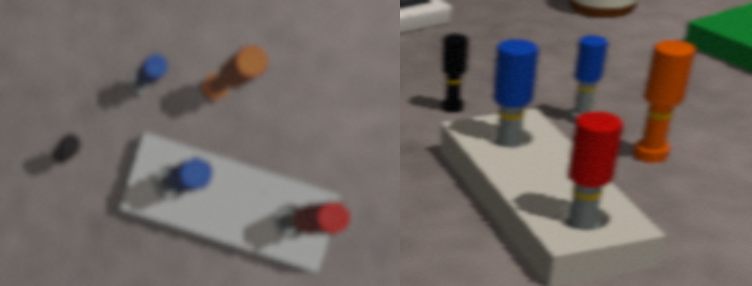

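The crop confirms the choice: the large blue handle in the stand, next to the red one. The small blue, orange and black rods stand outside it.

Run:
```python
from h import *
print('rod',meet((327.7,190.5),(312.3,230.2)),plane('side',(312.3,230.2),.1195),plane('top',(328.5,190.5),.145))
print('red',meet((375.6,205.7),(341.8,272.6)))
print('well border',plane('top',(189.6,162.8),.11),plane('side',(242.5,156.8),.11),meet((189.6,162.8),(242.5,156.8)))
print('redborder',plane('top',(130.3,154.2),.11))
for n,p in(('small',(313.6,153)),('orange',(346,152)),('black',(284,181))):print(n,plane('top',p,.1))
# dark mouth of the well in both views
for n,x0,y0 in(('top',180,152),('side',228,150)):
  im=cv2.imread(f'pics/{n}.png')
  if n=='top':g=im[150:176,177:204];o=(177,150)
  else:g=im[148:168,226:262];o=(226,148)
  m=(g.max(2)<95).astype('uint8')
  k,l,s,c=cv2.connectedComponentsWithStats(m)
  for i in range(1,k):
    if s[i,4]>15:print(n,c[i]+o,s[i],plane(n,c[i]+o,.11))
import scipy.spatial.transform as T
q=bot.get_obs()['tcp_rot'];print(T.Rotation.from_quat(q[[1,2,3,0]]).as_matrix().round(3))
```

```text
rod (array([ 0.528811  , -0.18383829,  0.12339301]), np.float64(0.0051040402229322575)) [ 0.52976769 -0.17906088  0.1195    ] [ 0.5292909  -0.18268533  0.145     ]
red (array([ 0.4962533 , -0.29085704,  0.12645297]), np.float64(0.006331285197115181))
well border [0.5894567  0.13522091 0.11      ] [0.58499239 0.13248274 0.11      ] (array([0.58875768, 0.13632177, 0.10731955]), np.float64(0.002502992704847089))
redborder [0.60672545 0.27603107 0.11      ]
small [ 0.62091719 -0.15619029  0.1       ]
orange [ 0.6249933 -0.2325079  0.1      ]
black [ 0.5527364  -0.08741354  0.1       ]
top [189.81124498 162.30522088] [  4   4  18  18 249] [0.5906379  0.13476759 0.11      ]
side [247.82857143 156.2       ] [18  6  9  6 35] [0.59643556 0.12787505 0.11      ]
[[-0.951  0.311 -0.   ]
 [ 0.311  0.951 -0.001]
 [ 0.    -0.001 -1.   ]]
```

Checks: the two rods measure 112 mm apart (110 given) and the blocks 142 mm apart (144 given). The rod is at about (0.529, -0.181) and the well at about (0.589, 0.134). The current yaw already closes the fingers along the stand, clear of the neighbours. I'll move across.

```bash
python3 -m inch '[[[0.7,1.8,-3.5,0.2,0,0,0],[0.7,1.8,-3.5,0.2,0,0,0],[0.7,1.8,-3.5,0.2,0,0,0],[0.7,1.8,-3.5,0.2,0,0,0],[0.7,1.8,-3.5,0.2,0,0,0],[0.7,1.8,-3.5,0,0,0,0],[0.7,1.8,-3.5,0,0,0,0],[0.7,1.8,-3.5,0,0,0,0],[0.7,1.8,-3.5,0,0,0,0],[0.7,1.8,-3.5,0,0,0,0]]]' 30
python3 -m inch '[[[0.7,1.8,-3.5,0,0,0,0],[0.7,1.8,-3.5,0,0,0,0],[0.7,1.8,-3.5,0,0,0,0],[0.7,1.8,-3.5,0,0,0,0],[0.7,1.8,-3.5,0,0,0,0],[0.7,1.8,-3.5,0,0,0,0],[0.7,1.8,-3.5,0,0,0,0],[0.7,1.8,-3.5,0,0,0,0],[0.7,0,0,0,0,0,0],[0.7,0,0,0,0,0,0]]]'
```

```text
clock: 0.93
tool_pos: [0.3511, 0.1709, 0.2155]
tcp_rot: [0.0, 0.157, 0.988, 0.0]
contact_force: [1.0, 1.2, -0.2]
width: 0.0659
grip_force: 0.0
clock: 1.77
tool_pos: [0.4948, -0.1085, 0.2145]
tcp_rot: [-0.001, 0.159, 0.987, 0.0]
contact_force: [0.0, 0.6, 0.0]
width: 0.0654
grip_force: 0.0
```

```bash
cat >> h.py <<'E'
from scipy.spatial.transform import Rotation as Ro
def wray(p,o):
    c=bot.calibration('wrist');T=c['T_tool_cam'];q=o['tcp_rot'];R=Ro.from_quat(q[[1,2,3,0]]).as_matrix()
    d=R@T[:3,:3]@np.linalg.solve(c['intrinsics'],[p[0],p[1],1.]);return o['tool_pos']+R@T[:3,3],d
def wplane(p,o,z):
    a,d=wray(p,o);return a+d*(z-a[2])/d[2]
E
python3 - <<'E'
from h import *
o=bot.get_obs();im=bot.get_image('wrist');cv2.imwrite('pics/w1.png',im)
for c,s in blobs(im,'blue',60)[0]:print(c,s)
np.save('o1.npy',np.r_[o['tool_pos'],o['tcp_rot']]);print(o['tool_pos'])
E
```

```text
[472.2 202.1] [ 449  154   63   96 2415]
[210.6 243.2] [201 220  18  44 294]
[253.6 275.4] [248 267  12  16 166]
[ 0.49478754 -0.10848435  0.21454531]
```

View pics/w1.png

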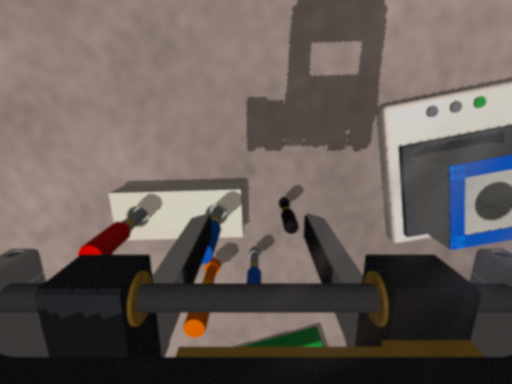

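The wrist view shows the chosen rod's shaft at the stand top at about (217,212), the red rod at left, the black rod at (289,215), and the blue well's mouth at (494,200). I'll refine both the rod and the well from it.

Run:
```python
from h import *
v=np.load('o1.npy');o=dict(tool_pos=v[:3],tcp_rot=v[3:])
print('rod',wplane((217,213),o,.043),'well',wplane((494,201),o,.11),'red',wplane((137,216),o,.043))
```

```text
rod [ 0.52961097 -0.17715792  0.043     ] well [0.59170695 0.13536787 0.11      ] red [ 0.49921146 -0.28377115  0.043     ]
```

```bash
python3 -m inch '[[[0.7,1.2,-2.4,0,0,0,0],[0.7,1.2,-2.4,0,0,0,0],[0.7,1.0,-2.3,0,0,0,0],[0.7,0,0,-2,0,0,0],[0.7,0,0,-2,0,0,0],[0.7,0,0,-2,0,0,0],[0.7,0,0,-2,0,0,0],[0.7,0,0,-2,0,0,0],[0.7,0,0,-0.3,0,0,0],[0.7,0,0,0,0,0,0]]]' 30
python3 - <<'E'
from h import *
o=bot.get_obs();im=bot.get_image('wrist');cv2.imwrite('pics/w2.png',im);print(o['tool_pos'],o['contact_force'])
E
```

```text
clock: 2.65
tool_pos: [0.5283, -0.177, 0.112]
tcp_rot: [-0.001, 0.157, 0.988, 0.0]
contact_force: [0.2, 0.4, -0.3]
width: 0.0655
grip_force: 0.0
[ 0.5283265  -0.17697463  0.11202746] [ 0.15368594  0.38473566 -0.3079283 ]
```

View pics/w2.png

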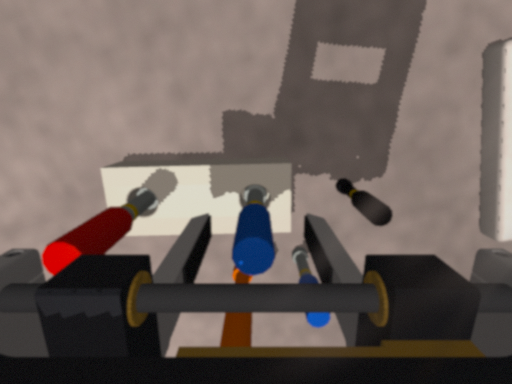

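The blue handle (top face at about (253,255)) is well centred between the fingers, which sit at about 205 and 308. I'll check the along-pad offset.

Run:
```python
from h import *
o=bot.get_obs();R=Ro.from_quat(o['tcp_rot'][[1,2,3,0]]).as_matrix()
for p,z in(((254,256),.152),((255,191),.043)):
  w=wplane(p,o,z);print(w,R.T@(w-o['tool_pos']))
```

```text
[ 0.53231853 -0.17934202  0.152     ] [-0.00379191 -0.00077387 -0.03876536]
[ 0.52403775 -0.17694115  0.043     ] [ 0.00485227 -0.00105662  0.0702325 ]
```

```bash
python3 -m inch '[[[0,0.2,0,0,0,0,0],[0,0,0,0,0,0,0],[0,0,0,0,0,0,0],[0,0,0,0,0,0,0],[0,0,0,0,0,0,0],[0,0,0,0,0,0,0],[0,0,0,0,0,0,0],[0,0,0,0,0,0,0]]]' 35
python3 -m inch '[[[0,0,0,0.5,0,0,0],[0,0,0,1,0,0,0],[0,0,0,1.5,0,0,0],[0,0,0,2,0,0,0],[0,0,0,2.5,0,0,0],[0,0,0,2.5,0,0,0],[0,0,0,2,0,0,0],[0,0,0,1,0,0,0],[0,0,0,0,0,0,0]]]'
```

```text
clock: 3.37
tool_pos: [0.5309, -0.1783, 0.1125]
tcp_rot: [0.0, 0.157, 0.988, -0.0]
contact_force: [-0.5, 0.0, 1.2]
width: 0.0257
grip_force: 35.0
clock: 4.12
tool_pos: [0.5314, -0.1784, 0.2451]
tcp_rot: [0.002, 0.157, 0.988, -0.0]
contact_force: [0.6, -0.5, -1.5]
width: 0.0255
grip_force: 35.0
```

```bash
python3 -m inch '[[[0,0.2,1,0.2,0,0,0],[0,0.4,2,0.2,0,0,0],[0,0.5,3,0,0,0,0],[0,0.6,3,0,0,0,0],[0,0.6,3,0,0,0,0],[0,0.6,3,0,0,0,0],[0,0.6,3,0,0,0,0],[0,0.6,3,0,0,0,0],[0,0.5,3,0,0,0,0],[0,0.5,3,0,0,0,0]]]'
python3 -m inch '[[[0,0.4,2,0,0,0,0],[0,0.3,1.3,0,0,0,0],[0,0.1,1,0,0,0,0],[0,0,0,0,0,0,0],[0,0,0,0,0,0,0],[0,0,0,0,0,0,0]]]'
python3 - <<'E'
from h import *
o=bot.get_obs();im=bot.get_image('wrist');cv2.imwrite('pics/w3.png',im);print(o['tool_pos'],o['contact_force'])
s=bot.get_image('side');cv2.imwrite('pics/s3.png',s)
cv2.imwrite('pics/ws3.png',np.hstack([cv2.resize(im,(400,300)),cv2.resize(s[60:240,140:380],(400,300))]))
for p in((257,189),):print(wplane(p,o,.147))
E
```

```text
clock: 4.95
tool_pos: [0.5812, 0.094, 0.2447]
tcp_rot: [-0.001, 0.157, 0.988, -0.0]
contact_force: [1.1, -0.2, -0.9]
width: 0.0256
grip_force: 35.0
clock: 5.45
tool_pos: [0.5897, 0.1338, 0.2463]
tcp_rot: [-0.0, 0.158, 0.987, -0.0]
contact_force: [-0.3, -0.4, -1.2]
width: 0.0255
grip_force: 35.0
[0.58973958 0.13380976 0.24629019] [-0.25270344 -0.43781182 -1.21782773]
[0.59094016 0.13426768 0.147     ]
```

View pics/ws3.png

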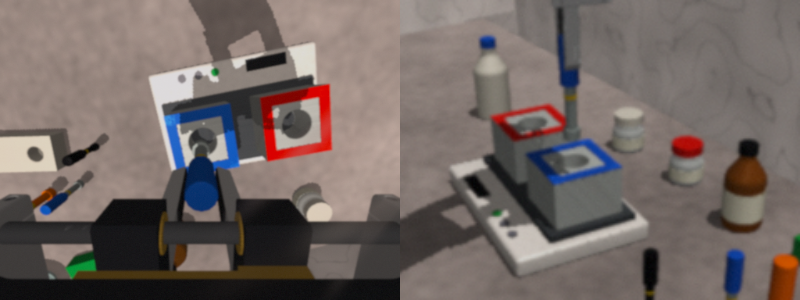

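The rod is held upright over the blue block, with its foot just above the well mouth in both views. In the full wrist image the foot is at about (258,190) and the mouth at about (260,177). I'll check both by ray.

Run:
```python
from h import *
o=bot.get_obs();im=cv2.imread('pics/w3.png')
c,l=blobs(im,'blue',60)
for b in c:print(b)
k=cv2.inRange(cv2.cvtColor(im,cv2.COLOR_BGR2HSV),(105,140,50),(130,255,255));
print('well w',wplane((260,177),o,.11),'foot w',wplane((258,188),o,.146))
s=cv2.imread('pics/s3.png');print('foot s',plane('side',(243,141),.148),'mouth s',plane('side',(243,156),.11))
cv2.imwrite('pics/z.png',np.hstack([cv2.resize(im[120:260,190:320],(520,560)),cv2.resize(s[90:190,215:265],(280,560))]))
```

```text
(array([260.1, 200.3]), array([ 211,  133,   95,  137, 5175], dtype=int32))
(array([ 68. , 260.6]), array([ 52, 248,  34,  27, 408], dtype=int32))
well w [0.5875812  0.13909198 0.11      ] foot w [0.59063513 0.13547831 0.146     ]
foot s [0.58882028 0.13382113 0.148     ] mouth s [0.58800494 0.13513703 0.11      ]
```

View pics/z.png

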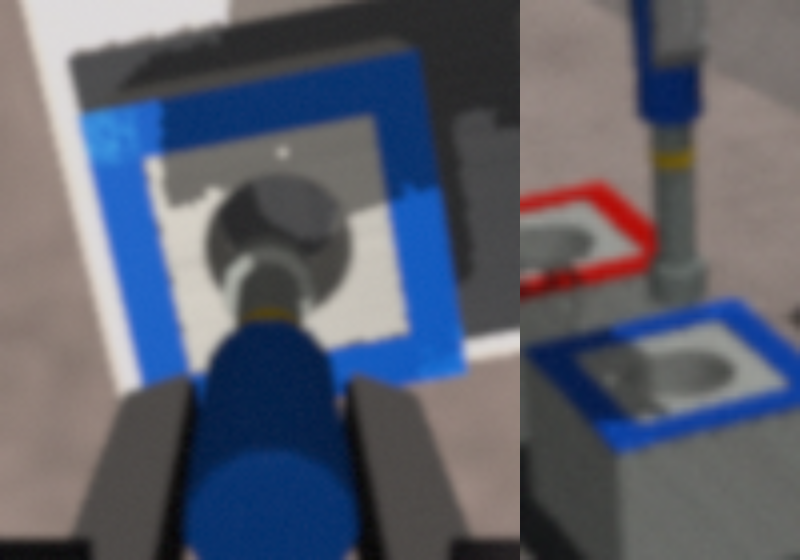

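Mouth at full-image (260,182), foot ring centre at (257,191): they agree within about 3 mm, and the well has 10 mm of clearance. I'll shift +2 mm in y and descend.

```bash
python3 -m inch '[[[0,0,0.2,-1,0,0,0],[0,0,0,-1.5,0,0,0],[0,0,0,-1.5,0,0,0],[0,0,0,-1,0,0,0],[0,0,0,0,0,0,0],[0,0,0,0,0,0,0]]]'
python3 -m inch '[[[0,0,0,-0.8,0,0,0],[0,0,0,-0.8,0,0,0],[0,0,0,-0.8,0,0,0],[0,0,0,-0.7,0,0,0],[0,0,0,-0.5,0,0,0],[0,0,0,0,0,0,0],[0,0,0,0,0,0,0]]]'
```

```text
clock: 6.05
tool_pos: [0.5897, 0.1366, 0.1962]
tcp_rot: [-0.0, 0.157, 0.988, -0.0]
contact_force: [0.0, 0.5, -2.4]
width: 0.0251
grip_force: 35.0
clock: 6.63
tool_pos: [0.5898, 0.1368, 0.1602]
tcp_rot: [-0.0, 0.157, 0.988, -0.0]
contact_force: [0.0, 0.1, -1.2]
width: 0.0256
grip_force: 35.0
```

No contact so far, about 10 mm to go. I'll descend slowly.

```bash
python3 -m inch '[[[0,0,0,-0.2,0,0,0],[0,0,0,-0.2,0,0,0],[0,0,0,-0.1,0,0,0],[0,0,0,-0.1,0,0,0],[0,0,0,-0.1,0,0,0],[0,0,0,0,0,0,0]]]'
python3 -m inch '[[[0,0,0,-0.1,0,0,0],[0,0,0,0,0,0,0],[0,0,0,0,0,0,0]]]'
```

```text
clock: 7.13
tool_pos: [0.5897, 0.1368, 0.1532]
tcp_rot: [-0.0, 0.157, 0.988, -0.0]
contact_force: [0.0, -0.6, -1.8]
width: 0.0257
grip_force: 35.0
clock: 7.38
tool_pos: [0.5898, 0.1368, 0.1524]
tcp_rot: [-0.0, 0.157, 0.988, -0.0]
contact_force: [0.2, -0.4, -1.4]
width: 0.0258
grip_force: 35.0
```

```bash
python3 -m inch '[[[0,0,0,-0.05,0,0,0],[0,0,0,0,0,0,0],[0,0,0,0,0,0,0]]]'
```

```text
clock: 7.63
tool_pos: [0.5898, 0.1368, 0.1519]
tcp_rot: [-0.0, 0.157, 0.988, -0.0]
contact_force: [0.2, 1.1, -1.5]
width: 0.0252
grip_force: 35.0
```

```bash
python3 -m inch '[[[0,0,0,-0.1,0,0,0],[0,0,0,0,0,0,0],[0,0,0,0,0,0,0]]]'; python3 -m inch '[[[0,0,0,-0.05,0,0,0],[0,0,0,0,0,0,0],[0,0,0,0,0,0,0]]]'
```

```text
clock: 7.88
tool_pos: [0.5898, 0.1368, 0.1509]
tcp_rot: [-0.0, 0.157, 0.988, -0.0]
contact_force: [1.0, 0.7, -0.8]
width: 0.0254
grip_force: 35.0
clock: 8.13
tool_pos: [0.5899, 0.1368, 0.1506]
tcp_rot: [0.0, 0.157, 0.988, 0.0]
contact_force: [-0.3, -0.1, 0.3]
width: 0.0254
grip_force: 35.0
```

```bash
python3 -m inch '[[[0,0,0,-0.05,0,0,0],[0,0,0,0,0,0,0],[0,0,0,0,0,0,0]]]'; python3 -m inch '[[[0,0,0,-0.05,0,0,0],[0,0,0,0,0,0,0],[0,0,0,0,0,0,0]]]'
```

```text
clock: 8.38
tool_pos: [0.59, 0.1368, 0.1506]
tcp_rot: [0.0, 0.157, 0.988, 0.0]
contact_force: [-0.9, -0.5, 6.0]
width: 0.0257
grip_force: 35.0
clock: 8.63
tool_pos: [0.5902, 0.1368, 0.1505]
tcp_rot: [0.001, 0.157, 0.988, 0.0]
contact_force: [-2.6, -1.6, 8.3]
width: 0.0255
grip_force: 35.0
```

The rod has bottomed out: 8 N, with the TCP at 0.1505 against 0.150 expected. I'll hold for more than 2 s.

```bash
python3 -m inch '[[[0,0,0,0,0,0,0],[0,0,0,0,0,0,0],[0,0,0,0,0,0,0],[0,0,0,0,0,0,0],[0,0,0,0,0,0,0],[0,0,0,0,0,0,0],[0,0,0,0,0,0,0],[0,0,0,0,0,0,0],[0,0,0,0,0,0,0],[0,0,0,0,0,0,0]]]'
python3 -m inch '[[[0,0,0,0,0,0,0],[0,0,0,0,0,0,0],[0,0,0,0,0,0,0],[0,0,0,0,0,0,0],[0,0,0,0,0,0,0],[0,0,0,0,0,0,0],[0,0,0,0,0,0,0],[0,0,0,0,0,0,0],[0,0,0,0,0,0,0],[0,0,0,0,0,0,0]]]'
python3 -m inch '[[[0,0,0,0,0,0,0],[0,0,0,0,0,0,0],[0,0,0,0,0,0,0],[0,0,0,0,0,0,0],[0,0,0,0,0,0,0],[0,0,0,0,0,0,0],[0,0,0,0,0,0,0],[0,0,0,0,0,0,0],[0,0,0,0,0,0,0],[0,0,0,0,0,0,0]]]'
python3 - <<'E'
from h import *
s=bot.get_image('side');cv2.imwrite('pics/s4.png',cv2.resize(s[60:240,140:380],(600,450)))
E
```

```text
clock: 9.47
tool_pos: [0.5902, 0.1368, 0.1505]
tcp_rot: [0.001, 0.157, 0.988, 0.0]
contact_force: [-1.6, -0.5, 9.0]
width: 0.0254
grip_force: 35.0
clock: 10.3
tool_pos: [0.5902, 0.1368, 0.1505]
tcp_rot: [0.001, 0.157, 0.988, 0.0]
contact_force: [-2.4, -1.2, 8.8]
width: 0.0256
grip_force: 35.0
clock: 11.13
tool_pos: [0.5902, 0.1368, 0.1505]
tcp_rot: [0.001, 0.157, 0.988, 0.0]
contact_force: [-2.0, -0.9, 8.5]
width: 0.0255
grip_force: 35.0
```

View pics/s4.png

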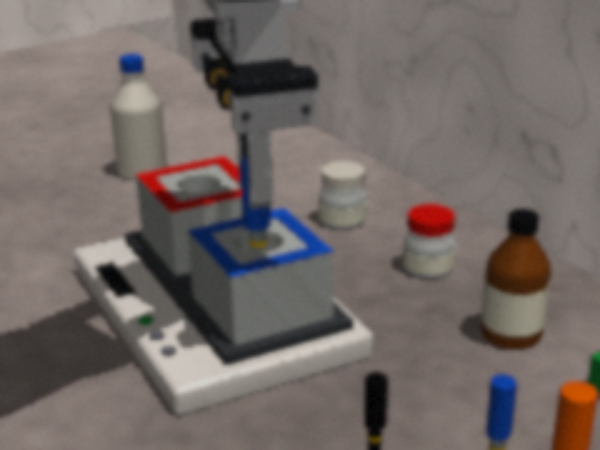

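The yellow ring at (260,243) is level with the block top, so the rod is fully down. I'll release it and retreat straight up.

```bash
python3 -m inch '[[[0.35,0,0,0.05,0,0,0],[0.5,0,0,0,0,0,0],[0.6,0,0,0,0,0,0],[0.7,0,0,0,0,0,0],[0.7,0,0,0,0,0,0],[0.7,0,0,0,0,0,0],[0.7,0,0,0,0,0,0]]]'
python3 -m inch '[[[0.7,0,0,0.5,0,0,0],[0.7,0,0,1,0,0,0],[0.7,0,0,2,0,0,0],[0.7,0,0,2,0,0,0],[0.7,0,0,2,0,0,0],[0.7,0,0,1.5,0,0,0],[0.7,0,0,1,0,0,0],[0.7,0,0,0,0,0,0],[0.7,0,0,0,0,0,0],[0.7,0,0,0,0,0,0]]]'
python3 - <<'E'
from h import *
s=bot.get_image('side');t=bot.get_image('top');cv2.imwrite('pics/s5.png',cv2.resize(s[60:350,140:400],(540,600)))
E
```

```text
clock: 11.77
tool_pos: [0.5898, 0.1368, 0.1499]
tcp_rot: [-0.0, 0.157, 0.988, -0.0]
contact_force: [-0.1, -0.3, 0.2]
width: 0.065
grip_force: 0.0
clock: 12.6
tool_pos: [0.5895, 0.1367, 0.2489]
tcp_rot: [-0.001, 0.157, 0.988, -0.0]
contact_force: [-0.4, 0.7, -1.0]
width: 0.0657
grip_force: 0.0
```

View pics/s5.png

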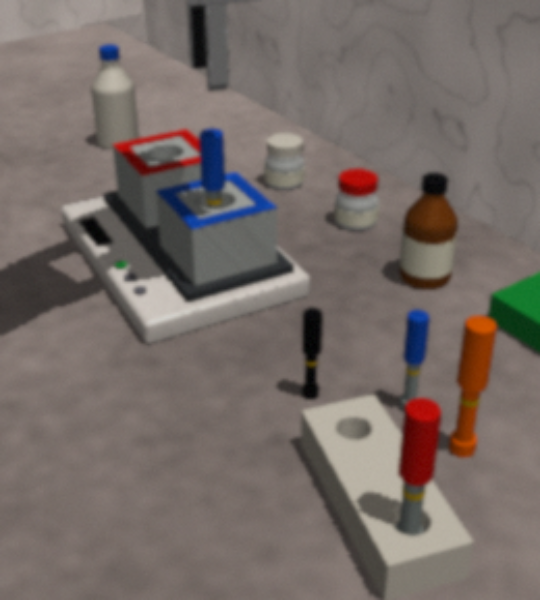

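The rod stands upright in the blue well at (212,165), the gripper is clear, the red rod is still in the stand, and nothing else has moved. I'll hand it in.

```bash
python3 -c "
from bench import bot
print(bot.finish_job())"
```

```text
the job is handed in; nothing more can be done
None
```

The blue-handled depth rod was lowered to the bottom of the blue-bordered block's well, held there for about 2.5 s at about 9 N, then released and left standing upright; the red rod is still in the stand, and the job was handed in at about 13 s.

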